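# Close a brake-fluid reservoir and hold it over its master cylinder

## Task

While the empty brake-fluid reservoir stands in its wooden block, screw its winged cap fully tight (clockwise). Then lift it out, carry it over the caddy of spray cans without disturbing the other things, and finish holding it still and level, lined up about a centimetre above the master cylinder, its two spigots over the two ports and not touching, so that I can slip the seals in underneath. Do not set it down or let go: the job ends with the robot holding it.

Things in the scene. Friction and masses are not known exactly. Their poses are not given: they have to be found in the camera images.
- reservoir: White plastic tank 116 (x) x 58 (y) x 46 mm tall, about 0.25 kg; origin at the tank's centre, z up. Two spigots, 14 mm in diameter, stick out 14 mm below it, at x = +-32 mm; same either way round. Grey cap with a black bar on top. It starts resting on a wooden block, spigots in two holes with 3 mm of play all round that keep it from turning; it lifts straight out.
- spigots (a point): Point on the reservoir midway between the lower ends of its two spigots, 37 mm below the tank's centre; axes as the reservoir's.
- cap (a joint): Reservoir's cap, a hinge about the reservoir's z: 0 = fully tight (bar along the tank's length), at a firm stop; grows as it is unscrewed (anticlockwise from above), up to 1.6 rad. Starts 0.6 to 1.3 rad open, light friction (0.08 N m), stays where left, neither rises nor comes off. The reservoir can be lifted by it.
- cap_bar (a point): Centre of the upright grip bar on the cap: 48 long (x) x 14 thick (y) x 26 mm tall; axes turn with the cap. The bar stands on the cap's round skirt, 50 mm in diameter and 12 mm tall, whose top is 13 mm below this point. It lies on the cap's axis, 52.5 mm above the tank's centre.
- cradle_top (a point): Middle of the top face of the fixed wooden block that the reservoir starts in: 150 (x) x 80 (y) x 30 mm tall, flat on the bench.
- ports (a point): Midway between the mouths of the two ports on the fixed master cylinder, 95 mm above the bench, x along the line of ports. Ports: upright aluminium tubes, 27 mm outside, 19 mm inside, at x = +-32 mm; their rims are its highest part. The rest is a level aluminium barrel 42 mm in diameter, 190 mm long (x), with a flange 80 mm wide, on a steel stand.
- caddy_mid (a point): Centre of the open top of the fixed steel caddy of spray cans, a tray 340 (x) x 90 (y) x 60 mm tall that stands between the wooden block and the master cylinder; this point is 60 mm above the bench.
- can_a: Loose spray can standing in the caddy, 54 mm in diameter, its top 169 mm above the bench. Origin at its foot. Leave standing.
- can_b: Loose spray can standing in the caddy, 58 mm in diameter, its top 154 mm above the bench. Origin at its foot. Leave standing.
- can_c: Loose spray can standing in the caddy, 54 mm in diameter, its top 169 mm above the bench. Origin at its foot. Leave standing.
- bearing: Loose steel bearing ring, 62 mm in diameter, 18 mm tall, flat on the bench. Origin under its centre. Leave alone.
- jar: Loose closed glass jar, 60 mm in diameter, 85 mm tall. Origin under its centre. Leave alone.
- wrench: Loose wrench, 190 mm long, flat on the bench. Leave alone.
- screwdriver: Loose screwdriver, 200 mm long, flat on the bench. Leave alone.
- cylinder: The fixed master cylinder on its stand; origin on the bench below the ports' middle, axes as ports.
Mind the look-alikes: they are no part of the job. Several things have the shape of the reservoir; the one meant has the colours described above. What is shaped like the cylinder but blue or orange is not meant.

How it is judged:
On the way, in this order (a step that is already met when the one before it is completed fails the run):
1. the cap has been screwed tight (within 0.12 rad of its stop) with the reservoir still in the wooden block (value of joint cap below 0.12 rad and distance between reservoir and cradle_top below 0.032 m), for 0.1 s.
2. the reservoir passes over the caddy, its spigots more than 150 mm above the bench (y of reservoir in the frame of caddy_mid between -0.06 and 0.06 m and x of reservoir in the frame of caddy_mid between -0.21 and 0.21 m and height (world z) of spigots above 0.15 m).
At the end, for the whole second after the job is handed in: Still held by the fingers, at rest: spigots centred within 8 mm over the ports and 3 to 22 mm above the rims, tank in line with the ports within 0.14 rad (either way round), level within 0.12 rad, cap within 0.2 rad of tight (value of joint cap below 0.2 rad and horizontal distance between spigots and ports below 0.008 m and z of spigots in the frame of ports between 0.003 and 0.022 m and angle between the x axis of reservoir and the x axis of ports, either way round below 0.14 rad and angle between reservoir's own z axis and vertical below 0.12 rad and contact force between reservoir and the fingers above 1 N and linear speed of reservoir below 0.02 m/s); the arm keeps its last pose, push and grip.
It fails at once if a spray can, the bearing, the jar, the wrench or the screwdriver is knocked (moved over 30 mm) (distance of any of can_a, can_b, can_c, bearing, jar, wrench, screwdriver from where it was at the start of the episode above 0.03 m).
It fails at once if the reservoir hits the master cylinder (over 3 N) (contact force between reservoir and cylinder above 3 N).
It also fails if it takes over 64 s, if anything falls off the work surface, if the arm or the gripper's body presses on something with over 40 N, if the wrist force passes 120 N, or if a joint passes its speed limit or range.

## Robot

A 7-joint arm with a two-finger parallel gripper is mounted at the origin on the work surface. World frame = base frame: x ahead of the robot, y to its left, z up, the work surface at z = 0. Lengths are in m, angles in rad, forces in N, time in s.
With the tool pointing down it reaches from about 0.425 to 0.925 m from the base axis. Payload 6.8 kg.
Tool frame: the origin (TCP) lies midway between the tips of the shut fingers; the grasp point (between the pads) lies 19 mm behind it; y points along the fingers, z is the direction in which the jaws open and shut, and the axes are right-handed (so a half turn about y gives the same grasp; the last joint's range is limited). The gripper opens to 85 mm and grips with 20 to 120 N. Pads are 22 mm wide; open, the fingers measure 114 mm over their backs; the gripper's body (76 mm by 85 mm) begins 54 mm behind the grasp point. The pads swing forward as they close: fully open they stand 13 mm farther back than shut.
Start: joints at [-1.387, 0.477, 0.022, 1.555, -0.011, 1.109, -0.083], TCP at [0.194, 0.646, 0.231] pointing down, gripper open.
Joint ranges: [-2.96, 2.96], [-0.34, 2.1], [-1.41, 1.46], [0.24, 2.44], [-1.37, 4.51], [0.17, 1.92], [-2.96, 2.96]. Speed limits (rad/s): [2.39, 2.39, 3.14, 3.14, 3.14, 3.14, 3.14].

## Interface

Orientations are given as a rotation vector (axis times angle).
In Python, from bench import r gives the robot as it stands.
- The arm moves only by the tool send_rows, never from a script. Its argument "rows" is text: rows parted by semicolons, each of 6 numbers parted by spaces: the shift along the world's x, y, z in m, then the turn, a rotation vector about the world's x, y, z in rad. A call has 1 to 20 rows; each row shifts and turns the commanded pose from where the row before left it; what a row does not reach is not made up. A row lasts 1/10 s, in which the tool goes at most 50 mm and 8.59 degrees, less where a joint would pass 70% of its speed; a pose out of reach is approached as far as the arm can. A call is refused whole if a number of a shift passes 0.05 or a number of a turn 0.15, either way. A call with a gripper value outside its range is refused whole. "grip" is the finger opening in m, from 0 to 0.0854, set as the call begins (left out, the last holds). The fingers move at their own pace and stop on an object; "grip_force" is the grip in N (left out, the last holds). Time passes only in rows, so rows that do not move let the fingers close. It gives the time, the measured TCP pose, the force and the opening at its end, in the units of the state.
- r.get_obs(): the state, without advancing time (a new reading comes with each control period).
- r.grab_frame(name): name is "scene" or "top" or "wrist"; returns a dict with "pixels" (420x560x3 uint8, red, green, blue), "intrinsics" (3x3 intrinsics, pixels), "position" and "orientation" of the camera in the world. Camera axes: x right, y up, looking along -z (the intrinsics and any distortion apply to the point x, -y, -z); pixel columns grow to the right and rows downward; lengths in m; the calibration is good to about 2 mm. A picture is of the moment at which its call begins. There is no depth.
- r.hand_in(): hands the job in, once; it reports no verdict.
The state is a dict: "clock": time; "joints": joint angles; "qvel": joint speeds; "tau": joint torques, N m; "tcp_pos": TCP position; "orientation": TCP orientation; "contact_force": force on the tool from outside, world axes, zero at the start; "moment": the same for the moment, N m; "grip_width": finger opening in m.
Only numpy, scipy, OpenCV 4.12 (cv2) and the standard library are available. Lean on these libraries where they do the work, as an engineer would, in place of code of your own. Each camera call takes 0.05 s, during which the arm holds its last target.

## Working session

There is one attempt and no reset: what is moved stays moved. The work goes in short steps, Python scripts to look and compute and a tool call to move; the robot and the scene stay as the last step left them, time stands still between calls to the robot, and variables do not carry over. Pictures are saved under pics/ and viewed, and the job is handed in when it is done.

Besides the shell and the picture viewer there is one more tool, called after ">>>" by a JSON object that holds its "api" and its "payload". send_rows: Moves the arm, as the interface text tells. Its arguments: {"type":"object","properties":{"rows":{"type":"string"},"grip":{"type":"number"},"grip_force":{"type":"number"}},"required":["rows"]}

```bash
mkdir -p pics
cat > h.py <<'E'
from bench import r
import numpy as np, cv2
from scipy.spatial.transform import Rotation as R
def grab(n,fn=None):
    f=r.grab_frame(n)
    if fn: cv2.imwrite('pics/'+fn,cv2.cvtColor(f['pixels'],cv2.COLOR_RGB2BGR))
    return f
def rot(f):
    o=np.array(f['orientation'],float)
    return o if o.shape==(3,3) else R.from_rotvec(o).as_matrix()
def ray(f,u,v):
    d=np.linalg.inv(np.array(f['intrinsics']))@np.array([u,v,1.])
    d=rot(f)@np.array([d[0],-d[1],-d[2]])
    return np.array(f['position']),d/np.linalg.norm(d)
def onz(f,u,v,z):
    p,d=ray(f,u,v); return p+d*(z-p[2])/d[2]
def proj(f,P):
    q=rot(f).T@(np.array(P)-np.array(f['position']))
    k=np.array(f['intrinsics'])@np.array([q[0],-q[1],-q[2]]); return k[:2]/k[2]
E
python3 - <<'E'
from h import *
for n in ['scene','top','wrist']:
    f=grab(n,n+'0.png'); print(n,{k:f[k] for k in f if k!='pixels'})
print(r.get_obs())
E
```

```text
scene {'intrinsics': array([[526.61992358,   0.        , 278.42539712],
       [  0.        , 526.61992358, 198.91297075],
       [  0.        ,   0.        ,   1.        ]]), 'position': array([1.10469975, 0.71136161, 0.96976377]), 'orientation': array([0.37764507, 1.00482591, 2.24372947])}
top {'intrinsics': array([[517.88072419,   0.        , 280.09446867],
       [  0.        , 517.88072419, 217.44912711],
       [  0.        ,   0.        ,   1.        ]]), 'position': array([0.22283917, 0.00615728, 1.45875708]), 'orientation': array([ 0.14126962, -0.15895509, -1.54137318])}
wrist {'intrinsics': array([[375.92345389,   0.        , 280.66156928],
       [  0.        , 375.92345389, 215.35947108],
       [  0.        ,   0.        ,   1.        ]]), 'position': array([0.11430926, 0.66953635, 0.37275719]), 'orientation': array([-0.2846619 , -0.20877703,  1.26683662])}
{'clock': 0.15, 'joints': array([-1.38711795,  0.47765809,  0.02239212,  1.55622712, -0.01149736,
        1.10929946, -0.08308373]), 'qvel': array([-0.00074693, -0.00267838, -0.00050702, -0.00236647, -0.00146085,
       -0.00019582,  0.00018553]), 'tau': array([ 2.58085194e-03, -5.96925473e+01,  1.61004737e+00, -2.81491792e+01,
        1.26753785e-02,  6.47671710e-03, -2.07073782e-05]), 'tcp_pos': array([0.1940689 , 0.6460166 , 0.23051667]), 'orientation': array([-1.56009914,  0.2291329 , -0.22899755]), 'contact_force': array([-0.0304515 ,  0.46974279, -0.44187904]), 'moment': array([ 0.01548433,  0.00471435, -0.01900213]), 'grip_width': 0.08536756337782943}
```

View pics/scene0.png

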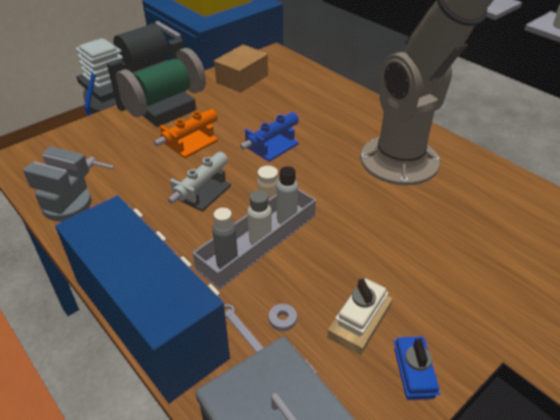

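View pics/top0.png

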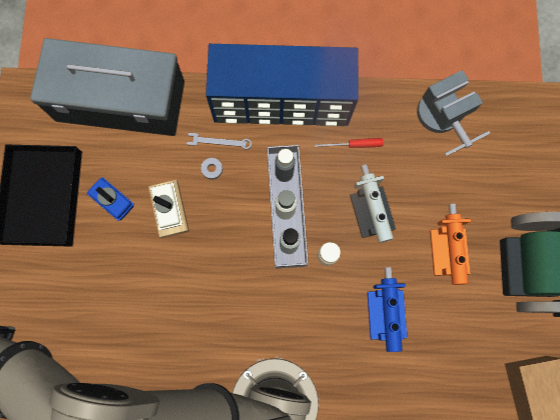

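View pics/wrist0.png

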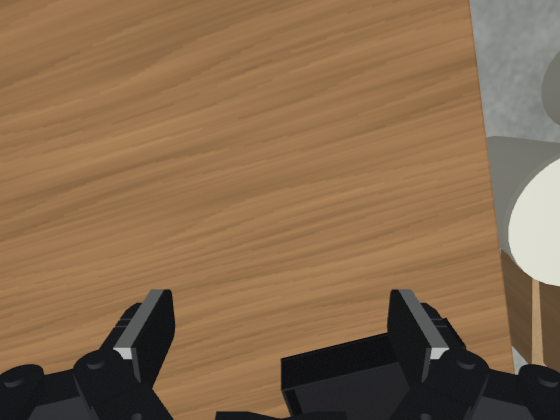

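The thing I want is the white tank at top (168,207), scene (362,300). It could be confused with the blue tank at top (110,198). For the target cylinder I pick the bare aluminium one at top (376,206). The blue one at (389,315) and the orange one at (456,250) are decoys.

Run:
```python
import cv2
a=cv2.imread('pics/top0.png'); b=cv2.imread('pics/scene0.png')
c1=cv2.resize(a[165:250,125:215],None,fx=4.4,fy=4.4,interpolation=cv2.INTER_CUBIC)
c2=cv2.resize(a[155:250,340:420],None,fx=4,fy=4,interpolation=cv2.INTER_CUBIC)
import numpy as np
H=max(c1.shape[0],c2.shape[0]); o=np.zeros((H,c1.shape[1]+c2.shape[1],3),np.uint8)
o[:c1.shape[0],:c1.shape[1]]=c1;o[:c2.shape[0],c1.shape[1]:]=c2
cv2.imwrite('pics/crop_top.png',o)
c1=cv2.resize(b[265:355,320:400],None,fx=4.4,fy=4.4,interpolation=cv2.INTER_CUBIC)
c2=cv2.resize(b[140:215,160:240],None,fx=4.4,fy=4.4,interpolation=cv2.INTER_CUBIC)
H=max(c1.shape[0],c2.shape[0]); o=np.zeros((H,c1.shape[1]+c2.shape[1],3),np.uint8)
o[:c1.shape[0],:c1.shape[1]]=c1;o[:c2.shape[0],c1.shape[1]:]=c2
cv2.imwrite('pics/crop_scene.png',o)
```

```text
(no output)
```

View pics/crop_top.png

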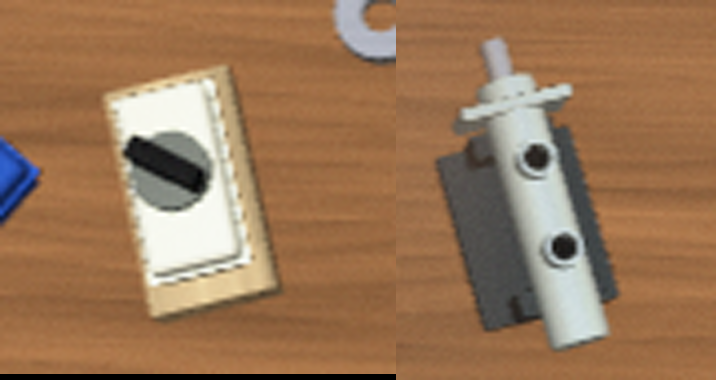

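View pics/crop_scene.png

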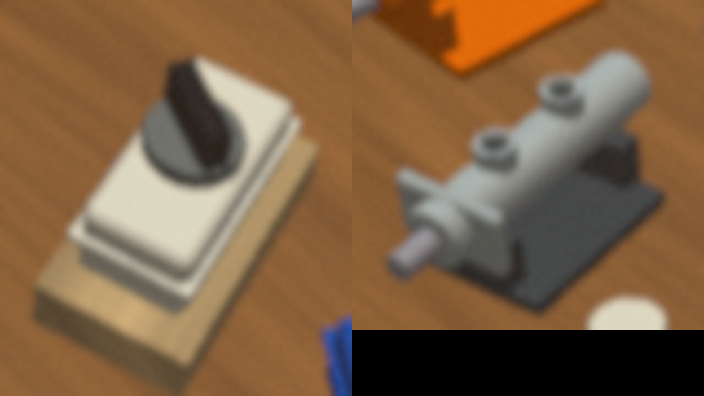

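The crops confirm the white tank with grey cap and black bar, at top px about (164,203). The aluminium cylinder's ports are at about (375,194) and (382,217). Next I measure.

Run:
```python
from h import *
f=grab('top'); im=f['pixels'].astype(int); g=im.mean(2); hsv=cv2.cvtColor(f['pixels'],cv2.COLOR_RGB2HSV)
def comp(m,x0,x1,y0,y1,amin=10):
    k=np.zeros(m.shape,np.uint8); k[y0:y1,x0:x1]=m[y0:y1,x0:x1]
    n,l,s,c=cv2.connectedComponentsWithStats(k)
    return [(l==i,s[i,4],c[i]) for i in range(1,n) if s[i,4]>=amin]
def rect(mask,z):
    pts=np.argwhere(mask)[:,::-1]
    # contour on plane
    cs,_=cv2.findContours(mask.astype(np.uint8),cv2.RETR_EXTERNAL,cv2.CHAIN_APPROX_NONE)
    p=np.vstack(cs)[:,0]; w=np.array([onz(f,u,v,z)[:2] for u,v in p])*1000
    return cv2.minAreaRect(w.astype(np.float32))
for m,a,c in comp(g<70,150,185,185,225): print('bar',a,c,'world',onz(f,*c,.1185),rect(m,.1185))
sat=hsv[...,1]
for m,a,c in comp((sat<45)&(g>170),145,190,175,240,50): print('white',a,c,rect(m,.074))
for m,a,c in comp((hsv[...,1]<150)&(g>120)|((g<120)&(sat<60)),140,195,170,245,200): print('block?',a,c)
for m,a,c in comp(g<75,365,392,180,230,5): print('port',a,c,onz(f,*c,.095))
s=grab('scene');gs=s['pixels'].mean(2)
def tri(a,b):
    p,d=ray(f,*a);q,e=ray(s,*b); A=np.stack([d,-e],1); t=np.linalg.lstsq(A,q-p,rcond=None)[0]
    return (p+d*t[0]+q+e*t[1])/2, np.linalg.norm(p+d*t[0]-q-e*t[1])
# pixels by eye from scene crop
sp=[]
for m,a,c in comp(gs<75,165,225,150,190,4): print('sport',a,c,onz(s,*c,.095))
for m,a,c in comp(gs<65,345,385,270,310,10):
    print('sbar',a,c,onz(s,*c,.1055))
# rays for white sides
```

```text
bar 115 [162.34782609 202.05217391] world [0.51678002 0.30611706 0.1185    ] ((516.9627075195312, 305.7593994140625), (53.1651496887207, 15.419507026672363), 64.78829193115234)
white 693 [167.00721501 206.34199134] ((516.850830078125, 306.3125), (120.68987274169922, 63.856910705566406), 15.155213356018066)
block? 1540 [167.19935065 207.80779221]
port 133 [385.98496241 205.93984962] [ 0.52684425 -0.29155332  0.095     ]
port 25 [374.64 193.92] [ 0.5594378  -0.26122655  0.095     ]
port 93 [368.47311828 220.93548387] [ 0.48439249 -0.2437389   0.095     ]
port 29 [381.5862069  216.27586207] [ 0.49805809 -0.27922636  0.095     ]
sport 25 [178.4  151.32] [ 0.537125   -0.35796818  0.095     ]
sport 30 [190.86666667 153.66666667] [ 0.51722841 -0.32613232  0.095     ]
sport 330 [214.72727273 181.87878788] [ 0.53942636 -0.18424817  0.095     ]
sbar 200 [364.36  291.025] [0.52150522 0.31415505 0.1055    ]
```

```bash
cat >> h.py <<'E'
def st():
    o=r.get_obs(); M=R.from_rotvec(o['orientation']).as_matrix() if np.shape(o['orientation'])==(3,) else np.array(o['orientation'])
    print('t',round(o['clock'],2),'tcp',o['tcp_pos'].round(4),'jawdeg',np.degrees(np.arctan2(M[1,2],M[0,2])).round(2),'tooly',M[:,1].round(3),'F',o['contact_force'].round(2),'M',o['moment'].round(3),'w',round(o['grip_width'],4),'j',o['joints'].round(2))
    return o,M
E
python3 - <<'E'
from h import *
o,M=st(); print(M.round(3))
t=np.array([.517,.306,.20]); print(t-o['tcp_pos'])
E
```

```text
t 0.25 tcp [0.1941 0.6462 0.2308] jawdeg 73.28 tooly [-0.    -0.001 -1.   ] F [ 0.2  -0.02  0.41] M [-0.05   0.029  0.029] w 0.0856 j [-1.39  0.48  0.02  1.56 -0.01  1.11 -0.08]
[[ 0.958 -0.     0.288]
 [-0.288 -0.001  0.958]
 [ 0.    -1.    -0.001]]
[ 0.32287513 -0.34022349 -0.03083517]
```

>>> {"api": "send_rows", "payload": {"rows": "0.02 -0.021 -0.001 0 0 -0.107;0.02 -0.021 -0.001 0 0 -0.107;0.02 -0.021 -0.001 0 0 -0.107;0.02 -0.021 -0.001 0 0 -0.107;0.02 -0.021 -0.001 0 0 -0.107;0.02 -0.021 -0.001 0 0 -0.107;0.02 -0.021 -0.001 0 0 -0.107;0.02 -0.021 -0.001 0 0 -0.107;0.02 -0.021 -0.001 0 0 -0.107;0.02 -0.021 -0.001 0 0 -0.107;0.02 -0.021 -0.001 0 0 -0.107;0.02 -0.021 -0.001 0 0 -0.107;0.02 -0.021 -0.001 0 0 -0.107;0.02 -0.021 -0.001 0 0 -0.107;0.02 -0.021 -0.001 0 0 -0.107;0.02 -0.021 -0.001 0 0 -0.107;0 0 0 0 0 0;0 0 0 0 0 0"}}

```text
clock: 2.05
tcp_pos: [0.5143, 0.3101, 0.2152]
orientation: [-0.972, 1.521, -1.521]
contact_force: [-1.2, 1.5, 0.7]
grip_width: 0.0852
```

Run:
```python
from h import *
o,M=st()
f=grab('wrist','w1.png')
for z in (.0925,.1055,.1185): print(proj(f,[.517,.306,z]))
```

```text
t 2.05 tcp [0.5143 0.3101 0.2152] jawdeg -24.84 tooly [-0. -0. -1.] F [-1.24  1.5   0.71] M [ 0.065  0.059 -0.052] w 0.0852 j [-1.03  0.4   0.5   1.78 -0.22  1.01 -0.88]
[285.73179576 208.46999277]
[285.96451085 214.1067765 ]
[286.21977517 220.28974334]
```

View pics/w1.png

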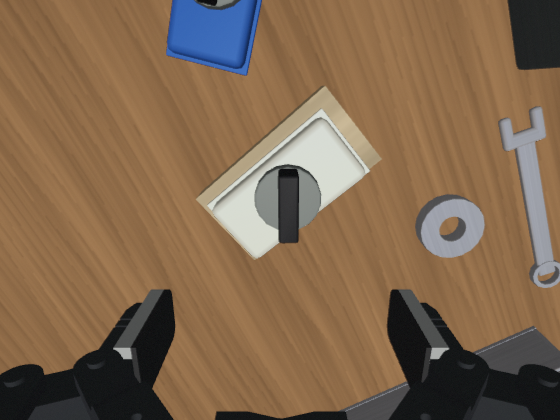

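The wrist view shows the white tank with its bar upright in the image at about (288,205), lined up with the jaws. I'll refine from the bar and skirt masks.

Run:
```python
from h import *
o,M=st()
f=grab('wrist'); im=f['pixels']; g=im.mean(2); sat=cv2.cvtColor(im,cv2.COLOR_RGB2HSV)[...,1]
k=np.zeros(g.shape,np.uint8); k[150:260,240:340]=(g<60)[150:260,240:340]
n,l,s,c=cv2.connectedComponentsWithStats(k); i=1+s[1:,4].argmax(); print(s[i],c[i])
rows=[(v,np.where(l[v]==i)[0]) for v in range(s[i][1],s[i][1]+s[i][3])]
for v,x in rows[::6]: print(v,x.min(),x.max())
cs,_=cv2.findContours((l==i).astype(np.uint8),0,1); 
p=np.vstack(cs)[:,0]
w=np.array([onz(f,u,v,.1185)[:2] for u,v in p],np.float32)*1000; print(cv2.minAreaRect(w))
# white tank outline
m=((sat<40)&(g>150)).astype(np.uint8); m[:, :190]=0;m[:,390:]=0;m[:90]=0;m[280:]=0
n,l,s,c=cv2.connectedComponentsWithStats(m); i=1+s[1:,4].argmax(); print(s[i],c[i])
cs,_=cv2.findContours((l==i).astype(np.uint8),0,1)
w=np.array([onz(f,u,v,.0740)[:2] for u,v in np.vstack(cs)[:,0]],np.float32)*1000; print(cv2.minAreaRect(w))
# skirt
m=((sat<40)&(g>90)&(g<145)).astype(np.uint8); m[:, :245]=0;m[:,330:]=0;m[:150]=0;m[240:]=0
cs,_=cv2.findContours(m,0,1); w=np.array([onz(f,u,v,.0925)[:2] for u,v in np.vstack(cs)[:,0]],np.float32)*1000
print(cv2.minEnclosingCircle(w))
```

```text
t 2.1 tcp [0.5137 0.3111 0.2151] jawdeg -24.73 tooly [-0.001  0.    -1.   ] F [ 0.06  0.82 -0.22] M [ 0.049  0.009 -0.022] w 0.0854 j [-1.03  0.4   0.5   1.78 -0.22  1.01 -0.88]
[ 269  166   45   78 1544] [289.77202073 204.52396373]
166 284 294
172 270 309
178 280 299
184 280 300
190 280 300
196 280 300
202 280 299
208 280 299
214 280 299
220 280 299
226 280 299
232 281 299
238 281 299
((526.4514770507812, 314.2074279785156), (54.56680679321289, 27.86429786682129), 74.25727081298828)
[ 209  110  162  149 7436] [291.80796127 181.58136095]
((521.9139404296875, 314.9591369628906), (116.69619750976562, 61.11410140991211), 15.112767219543457)
((518.3218994140625, 318.32159423828125), 32.20107650756836)
```

Run:
```python
import cv2
a=cv2.imread('pics/w1.png'); cv2.imwrite('pics/w1c.png',cv2.resize(a[80:265,190:385],None,fx=3,fy=3,interpolation=cv2.INTER_CUBIC))
b=cv2.imread('pics/scene0.png'); cv2.imwrite('pics/s0c.png',cv2.resize(b[265:355,320:400],None,fx=6,fy=6,interpolation=cv2.INTER_CUBIC))
```

```text
(no output)
```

View pics/w1c.png

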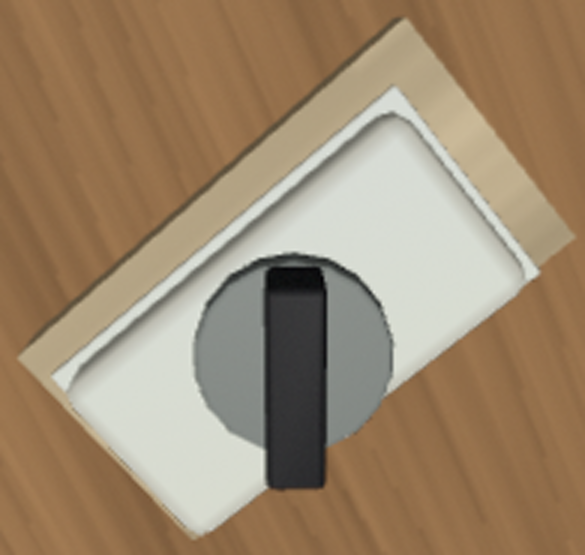

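View pics/s0c.png

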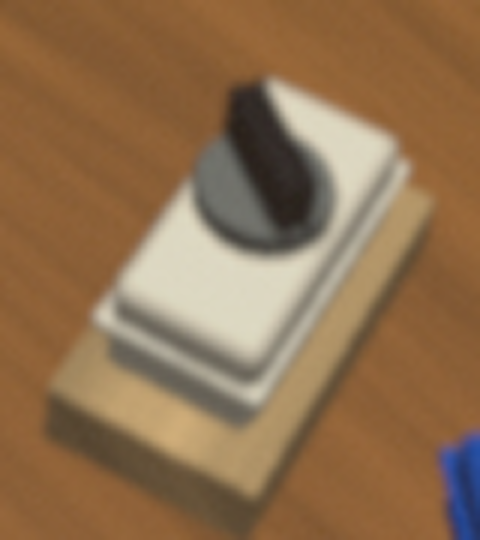

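Run:
```python
from h import *
f=grab('wrist'); t=grab('top'); s=grab('scene')
W=lambda x,y:(190+x/3-.33,80+y/3-.33)
bt=[W(*p) for p in [(265,290),(322,290),(325,487),(267,487)]]
P=np.array([onz(f,*p,.1185) for p in bt]);print('wrist bar top',P.mean(0),np.linalg.norm(P[1]-P[0]),np.linalg.norm(P[2]-P[1]))
d=(P[0]+P[1]-P[2]-P[3])/2; print('bar deg',np.degrees(np.arctan2(d[1],d[0])))
print('skirt top',onz(f,*W(293,354),.0925))
bc=[W(*p) for p in [(20,357),(403,18),(573,237)]]
B=np.array([onz(f,*p,.03) for p in bc]);print('block',B.round(4).tolist(),(B[0]+B[2])/2,np.linalg.norm(B[1]-B[0]),np.linalg.norm(B[2]-B[1]))
d=B[1]-B[0];print(np.degrees(np.arctan2(d[1],d[0])))
# top cam: block corners from crop_top (scale 4.4, offset 125,165), z=.03
T=lambda x,y:(125+x/4.4-.4,165+y/4.4-.4)
B=np.array([onz(t,*T(*p),.03) for p in [(105,95),(228,66),(281,292),(152,319)]]);print('top block',B.round(4).tolist(),(B[1]+B[3])/2,[np.linalg.norm(B[i]-B[i-1]).round(4) for i in range(4)])
d=B[1]-B[2];print(np.degrees(np.arctan2(d[1],d[0])))
# scene: bar top ; block corners
S=lambda x,y:(320+x/6-.4,265+y/6-.4)
B=np.array([onz(s,*S(*p),.03) for p in [(50,395),(250,500),(433,203)]]);print('scene block',B.round(4).tolist(),(B[0]+B[2])/2)
for n,z in (('block',.03),('bar',.1185)):
  for X in ([.519,.309,z],[.5205,.3155,z]): print(n,X,proj(t,X),proj(s,X),proj(f,X))
```

```text
wrist bar top [0.51997236 0.31373655 0.1185    ] 0.012330100303337888 0.046183103144951734
bar deg 66.36365142304773
skirt top [0.52045172 0.31475163 0.0925    ]
block [[0.4385, 0.3314, 0.03], [0.5809, 0.3726, 0.03], [0.6028, 0.296, 0.03]] [0.52061173 0.3137076  0.03      ] 0.1482588056614781 0.07962304849271143
16.133854416771612
top block [[0.5812, 0.3682, 0.03], [0.6025, 0.2904, 0.03], [0.4556, 0.2479, 0.03], [0.4362, 0.3282, 0.03]] [0.51938299 0.30928916 0.03      ] [np.float64(0.1503), np.float64(0.0807), np.float64(0.153), np.float64(0.0826)]
16.13721393982583
scene block [[0.6057, 0.2988, 0.03], [0.5844, 0.373, 0.03], [0.4404, 0.3332, 0.03]] [0.52304771 0.31600895 0.03      ]
block [0.519, 0.309, 0.03] [167.97112035 208.16932629] [359.56597007 310.95504431] [287.39101665 184.42896246]
block [0.5205, 0.3155, 0.03] [165.69054518 207.58934464] [361.34329981 313.2034569 ] [285.91467652 177.28913098]
bar [0.519, 0.309, 0.1185] [161.31139185 201.20535459] [363.98169097 284.89106551] [289.51521291 216.79992952]
bar [0.5205, 0.3155, 0.1185] [158.88727466 200.58974621] [365.8743471  287.15641362] [287.56401903 207.54997148]
```

Wrist, scene and top agree to about 5 mm (top is the outlier in y). I'll use the bar at (0.520, 0.3135). Next I descend.

>>> {"api": "send_rows", "payload": {"rows": "0.003 0.001 -0.02 0 0 0;0.003 0.0015 -0.02 0 0 0;0 0 -0.02 0 0 0;0 0 -0.02 0 0 0;0 0 -0.02 0 0 0;0 0 -0.01 0 0 0;0 0 -0.005 0 0 0;0 0 0 0 0 0;0 0 0 0 0 0"}}

```text
clock: 3.2
tcp_pos: [0.5207, 0.3134, 0.1011]
orientation: [-0.971, 1.52, -1.52]
contact_force: [-0.2, -0.1, -0.3]
grip_width: 0.0854
```

Run:
```python
from h import *
st();grab('wrist','w2.png')
```

```text
t 3.2 tcp [0.5207 0.3134 0.1011] jawdeg -24.8 tooly [ 0.001  0.001 -1.   ] F [-0.18 -0.1  -0.26] M [0.017 0.01  0.016] w 0.0854 j [-0.97  0.55  0.44  1.85 -0.31  0.8  -0.8 ]
```

View pics/w2.png

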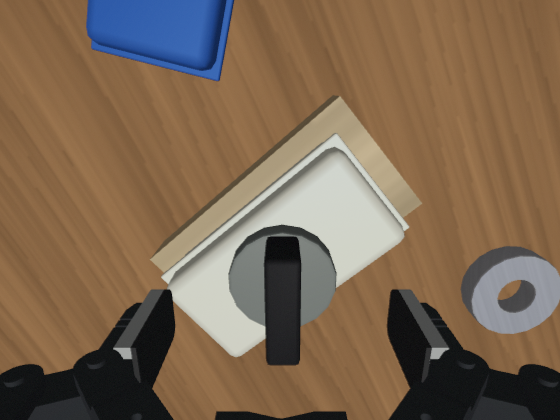

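The bar is at column 283, and the fingers are centred at about 281. I'll go 4 mm lower and close.

>>> {"api": "send_rows", "payload": {"rows": "0 0 -0.004 0 0 0;0 0 0 0 0 0;0 0 0 0 0 0;0 0 0 0 0 0;0 0 0 0 0 0;0 0 0 0 0 0;0 0 0 0 0 0;0 0 0 0 0 0;0 0 0 0 0 0;0 0 0 0 0 0", "grip": 0, "grip_force": 50}}

```text
clock: 4.25
tcp_pos: [0.5204, 0.313, 0.0965]
orientation: [-0.972, 1.52, -1.521]
contact_force: [0.3, -0.5, 1.4]
grip_width: 0.0132
```

Run:
```python
from h import *
st();grab('wrist','w3.png')
```

```text
t 4.25 tcp [0.5204 0.313  0.0965] jawdeg -24.81 tooly [ 0.  0. -1.] F [ 0.32 -0.53  1.42] M [-0.013  0.004 -0.019] w 0.0132 j [-0.97  0.56  0.43  1.86 -0.32  0.8  -0.8 ]
```

View pics/w3.png

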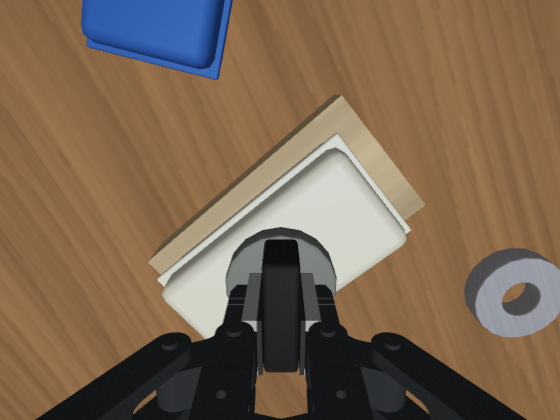

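The bar is gripped (opening 13 mm). Next I turn clockwise.

>>> {"api": "send_rows", "payload": {"rows": "0 0 0 0 0 -0.08;0 0 0 0 0 -0.08;0 0 0 0 0 -0.08;0 0 0 0 0 -0.08;0 0 0 0 0 -0.08;0 0 0 0 0 -0.08;0 0 0 0 0 -0.08;0 0 0 0 0 -0.08;0 0 0 0 0 -0.08;0 0 0 0 0 -0.08;0 0 0 0 0 0;0 0 0 0 0 0"}}

```text
clock: 5.5
tcp_pos: [0.5204, 0.3129, 0.0965]
orientation: [-0.349, 2.037, -2.037]
contact_force: [0.9, -1.2, 3.0]
grip_width: 0.0129
```

Run:
```python
from h import *
st();grab('wrist','w4.png')
```

```text
t 5.5 tcp [0.5204 0.3129 0.0965] jawdeg -70.55 tooly [ 0.001 -0.    -1.   ] F [ 0.88 -1.16  2.96] M [-0.209 -0.105 -0.076] w 0.0129 j [-1.11  0.61  0.64  1.87 -0.48  0.83 -1.45]
```

View pics/w4.png

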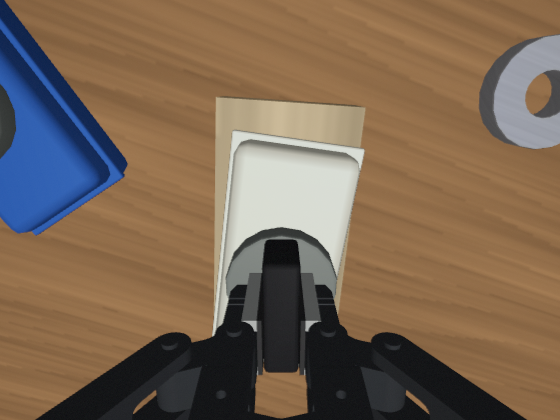

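The tank has turned in its holes and still lags the bar by about 7°. I continue in small steps, watching the moment.

>>> {"api": "send_rows", "payload": {"rows": "0 0 0 0 0 -0.04;0 0 0 0 0 -0.04;0 0 0 0 0 -0.04;0 0 0 0 0 0;0 0 0 0 0 0"}}

```text
clock: 6.05
tcp_pos: [0.5204, 0.3128, 0.0964]
orientation: [-0.231, 2.105, -2.105]
contact_force: [0.4, -1.1, 3.6]
grip_width: 0.0127
```

Run:
```python
from h import *
st();grab('wrist','w5.png')
```

```text
t 6.05 tcp [0.5204 0.3128 0.0964] jawdeg -77.44 tooly [ 0.  0. -1.] F [ 0.42 -1.1   3.6 ] M [-0.304 -0.175 -0.047] w 0.0127 j [-1.13  0.62  0.67  1.87 -0.51  0.83 -1.55]
```

View pics/w5.png

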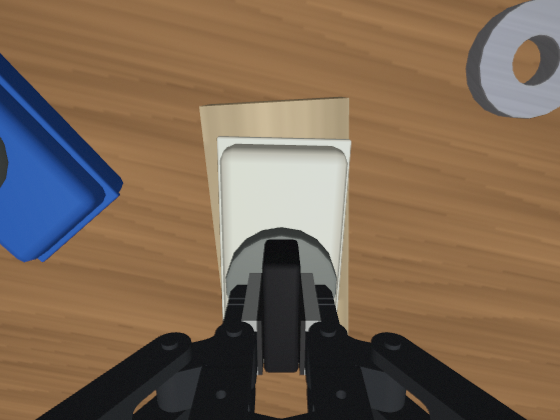

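>>> {"api": "send_rows", "payload": {"rows": "0 0 0 0 0 -0.03;0 0 0 0 0 -0.03;0 0 0 0 0 0;0 0 0 0 0 0"}}

```text
clock: 6.5
tcp_pos: [0.5203, 0.3128, 0.0964]
orientation: [-0.169, 2.138, -2.14]
contact_force: [0.6, -3.0, 5.0]
grip_width: 0.0131
```

Run:
```python
from h import *
st();grab('wrist','w6.png')
```

```text
t 6.5 tcp [0.5203 0.3128 0.0964] jawdeg -80.93 tooly [ 0.    -0.001 -1.   ] F [ 0.64 -2.99  5.02] M [-0.515 -0.209  0.643] w 0.0131 j [-1.14  0.62  0.69  1.87 -0.52  0.84 -1.6 ]
```

View pics/w6.png

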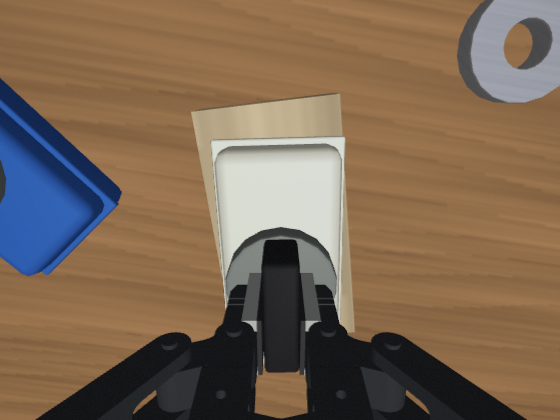

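The moment jumped to 0.64 N m, so the cap is at its stop with the reservoir still seated. I'll back off slightly to unload, then lift straight up.

>>> {"api": "send_rows", "payload": {"rows": "0 0 0 0 0 0.015;0 0 0 0 0 0.01;0 0 0.004 0 0 0;0 0 0.008 0 0 0;0 0 0.01 0 0 0;0 0 0.01 0 0 0;0 0 0.015 0 0 0;0 0 0.015 0 0 0;0 0 0 0 0 0;0 0 0 0 0 0", "grip_force": 70}}

```text
clock: 7.55
tcp_pos: [0.5202, 0.3133, 0.1589]
orientation: [-0.194, 2.126, -2.124]
contact_force: [0.5, 0.5, -2.5]
grip_width: 0.0127
```

Run:
```python
from h import *
st();grab('wrist','w7.png');grab('scene','s7.png')
```

```text
t 7.55 tcp [0.5202 0.3133 0.1589] jawdeg -79.51 tooly [ 0.     0.001 -1.   ] F [ 0.54  0.46 -2.46] M [0.012 0.018 0.018] w 0.0127 j [-1.18  0.54  0.75  1.83 -0.45  0.95 -1.63]
```

View pics/w7.png

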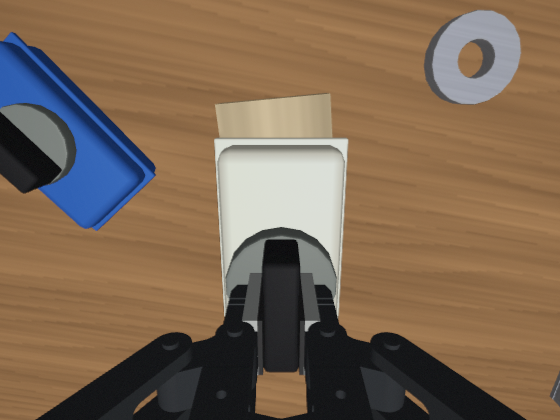

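View pics/s7.png

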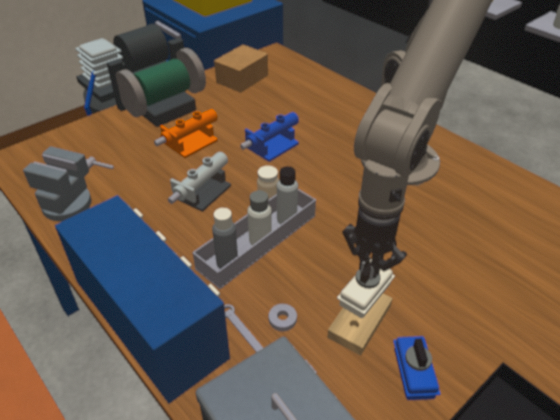

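Held: the force reads 2.5 N (the weight), the tank's edge is parallel to the bar, and it sits level. I'll raise it, then cross the caddy.

>>> {"api": "send_rows", "payload": {"rows": "0 0 0.015 0 0 0;0 0 0.025 0 0 0;0 0 0.03 0 0 0;0 0 0.03 0 0 0;0 0 0.025 0 0 0;0 0 0.02 0 0 0;0 -0.01 0.005 0 0 0;0 -0.02 0 0 0 0;0 -0.025 0 0 0 0;0 -0.025 0 0 0 0;0 -0.025 0 0 0 0;0 -0.025 0 0 0 0;0 -0.025 0 0 0 0;0 -0.025 0 0 0 0;0 -0.025 0 0 0 0;0 -0.025 0 0 0 0;0 -0.025 0 0 0 0;0 -0.025 0 0 0 0;0 -0.025 0 0 0 0;0 -0.025 0 0 0 0"}}

```text
clock: 9.65
tcp_pos: [0.519, -0.02, 0.3079]
orientation: [-0.194, 2.127, -2.126]
contact_force: [-0.6, -0.7, -3.5]
grip_width: 0.0124
```

>>> {"api": "send_rows", "payload": {"rows": "0 -0.025 0 0 0 0.01;0 -0.025 0 0 0 0.01;-0.005 -0.025 0 0 0 0.01;-0.01 -0.025 0 0 0 0.01;-0.01 -0.025 0 0 0 0.01;-0.01 -0.025 0 0 0 0.01;-0.01 -0.025 0 0 0 0.01;-0.01 -0.025 0 0 0 0.01;-0.01 -0.025 0 0 0 0.01;-0.01 -0.015 0 0 0 0.01;-0.01 -0.005 0 0 0 0;-0.005 0 0 0 0 0;0 0 0 0 0 0;0 0 0 0 0 0"}}

```text
clock: 11.05
tcp_pos: [0.4307, -0.2609, 0.3083]
orientation: [-0.296, 2.069, -2.068]
contact_force: [0.5, 0.7, -2.5]
grip_width: 0.0125
```

Run:
```python
from h import *
st();grab('wrist','w8.png');grab('top','t8.png')
```

```text
t 11.05 tcp [ 0.4307 -0.2609  0.3083] jawdeg -73.69 tooly [ 0.001  0.001 -1.   ] F [ 0.54  0.69 -2.49] M [0.036 0.037 0.006] w 0.0125 j [-0.51  0.17  1.07  1.91 -0.17  1.16 -0.66]
```

View pics/w8.png

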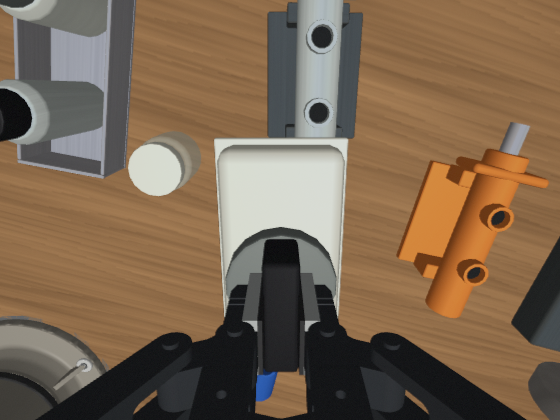

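View pics/t8.png

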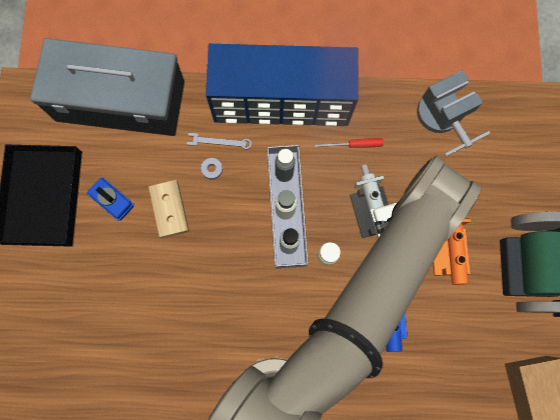

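The wrist view shows the aluminium ports at about (321,37) and (318,112), just ahead of the held tank. The top view shows the cans, jar and tools undisturbed. Next I measure the ports from here.

Run:
```python
from h import *
o,M=st()
f=grab('wrist'); im=f['pixels']; g=im.mean(2)
cv2.imwrite('pics/w8c.png',cv2.cvtColor(cv2.resize(im[10:140,260:380],None,fx=4.5,fy=4.5,interpolation=cv2.INTER_CUBIC),cv2.COLOR_RGB2BGR))
k=np.zeros(g.shape,np.uint8); k[15:130,303:338]=(g<70)[15:130,303:338]
n,l,s,c=cv2.connectedComponentsWithStats(k)
P=[]
for i in range(1,n):
    if s[i,4]>40:
        p=onz(f,*c[i],.095); print(s[i],c[i],p); P.append(p)
P=np.array(P); d=P[0]-P[1]; print('mid',P.mean(0),'dist',np.linalg.norm(d),'deg',np.degrees(np.arctan2(d[1],d[0])))
# bar top & calibration check
z=o['tcp_pos'][2]+.0095+.013
print('bar top far edge pred', [proj(f,o['tcp_pos']*[1,1,0]+np.array([a*.024*np.cos(np.radians(16.3)),a*.024*np.sin(np.radians(16.3)),z])) for a in (1,0,-1)])
print('tank lip far edge onz', [onz(f,u,138,z-.0425) for u in (215,348)])
```

```text
t 11.15 tcp [ 0.4309 -0.261   0.3083] jawdeg -73.67 tooly [ 0.  0. -1.] F [ 0.28 -0.   -1.9 ] M [-0.005 -0.029  0.003] w 0.0129 j [-0.51  0.17  1.07  1.91 -0.17  1.16 -0.66]
[312  27  19  21 324] [320.97222222  36.89197531] [ 0.55977458 -0.26022725  0.095     ]
[309 103  19  20 288] [317.87152778 112.40972222] [ 0.499338   -0.27722629  0.095     ]
mid [ 0.52955629 -0.26872677  0.095     ] dist 0.06278174362608281 deg 15.709746266204498
bar top far edge pred [array([278.67646418, 264.37837738]), array([278.77671313, 322.48161548]), array([278.86644833, 374.49119086])]
tank lip far edge onz [array([ 0.48335454, -0.21721193,  0.28829208]), array([ 0.49927953, -0.27164983,  0.28829208])]
```

View pics/w8c.png

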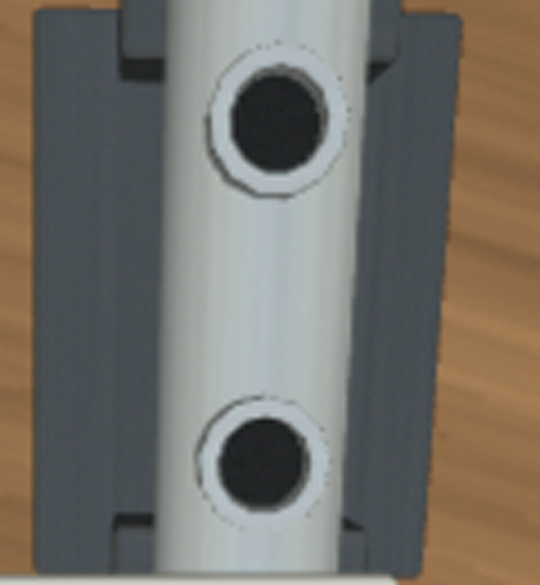

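Run:
```python
from h import *
f=grab('wrist'); im=f['pixels']
print(f['position'], rot(f).round(3).tolist())
cv2.imwrite('pics/w9c.png',cv2.cvtColor(cv2.resize(im[225:385,220:345],None,fx=4,fy=4,interpolation=cv2.INTER_CUBIC),cv2.COLOR_RGB2BGR)); 
a=im[225:385,220:345].astype(float)*3; a=a.clip(0,255).astype(np.uint8); cv2.imwrite('pics/w9d.png',cv2.cvtColor(cv2.resize(a,None,fx=3.6,fy=3.6),cv2.COLOR_RGB2BGR))
print(im[230:385:3,281].mean(1).round(0).tolist())
```

```text
[ 0.51101245 -0.23838737  0.45063656] [[0.281, 0.908, 0.311], [-0.96, 0.265, 0.091], [0.001, -0.324, 0.946]]
[53.0, 55.0, 131.0, 44.0, 13.0, 16.0, 15.0, 14.0, 16.0, 11.0, 16.0, 18.0, 31.0, 40.0, 42.0, 43.0, 42.0, 42.0, 41.0, 41.0, 42.0, 41.0, 41.0, 41.0, 42.0, 42.0, 40.0, 41.0, 39.0, 40.0, 39.0, 40.0, 39.0, 40.0, 38.0, 39.0, 39.0, 38.0, 37.0, 38.0, 37.0, 37.0, 36.0, 35.0, 34.0, 36.0, 35.0, 51.0, 118.0, 117.0, 121.0, 112.0]
```

View pics/w9d.png

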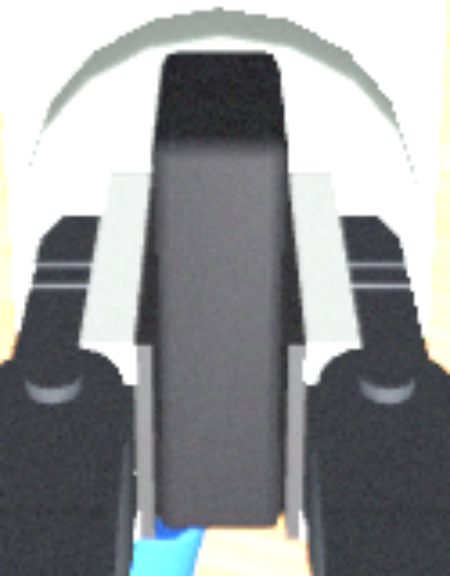

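Run:
```python
from h import *
s=grab('scene')
P=np.array([onz(s,160+142/4.4-.4,140+142/4.4-.4,.095),onz(s,160+210/4.4-.4,140+92/4.4-.4,.095)]);print(P,P.mean(0))
print(np.linalg.norm(P[0]-P[1]))
```

```text
[[ 0.56052028 -0.25761388  0.095     ]
 [ 0.50107684 -0.27090223  0.095     ]] [ 0.53079856 -0.26425806  0.095     ]
0.060910606923966715
```

Correcting each camera by its known bias at the block gives the ports' middle at about (0.5295, −0.267), axis about 16°. I'll move over it and down to a hover.

>>> {"api": "send_rows", "payload": {"rows": "0.006 -0.001 0 0 0 0;0.012 -0.001 0 0 0 0;0.015 -0.001 0 0 0 0;0.015 -0.001 0 0 0 0;0.015 -0.001 0 0 0 0;0.015 -0.001 0 0 0 0;0.012 0 0 0 0 0;0.0085 0 0 0 0 0;0 0 -0.01 0 0 0;0 0 -0.015 0 0 0;0 0 -0.015 0 0 0;0 0 -0.015 0 0 0;0 0 -0.015 0 0 0;0 0 -0.015 0 0 0;0 0 -0.01 0 0 0;0 0 0 0 0 0;0 0 0 0 0 0"}}

```text
clock: 13.0
tcp_pos: [0.5288, -0.2683, 0.2134]
orientation: [-0.294, 2.07, -2.07]
contact_force: [-1.2, -0.1, -2.7]
grip_width: 0.0128
```

Run:
```python
from h import *
st();f=grab('scene','s10.png');grab('wrist','w10.png');grab('top','t10.png')
im=cv2.imread('pics/s10.png'); cv2.imwrite('pics/s10c.png',cv2.resize(im[90:220,130:260],None,fx=4.5,fy=4.5,interpolation=cv2.INTER_CUBIC))
```

```text
t 13.0 tcp [ 0.5288 -0.2683  0.2134] jawdeg -73.81 tooly [ 0. -0. -1.] F [-1.19 -0.14 -2.71] M [0.006 0.038 0.005] w 0.0128 j [-0.3   0.49  0.91  1.82 -0.44  1.05 -0.51]
```

View pics/s10c.png

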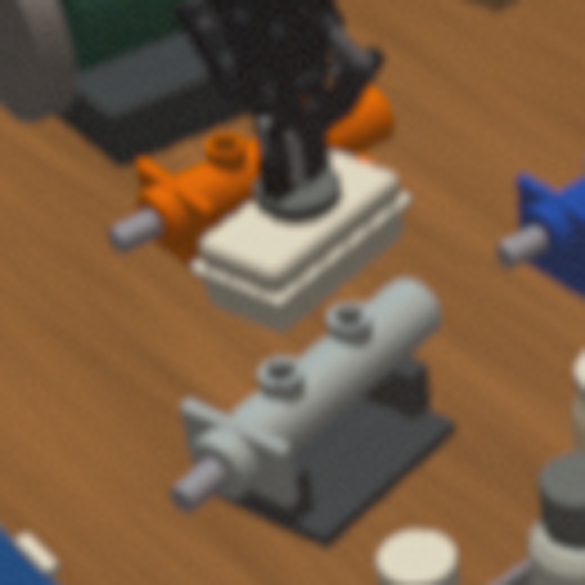

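View pics/w10.png

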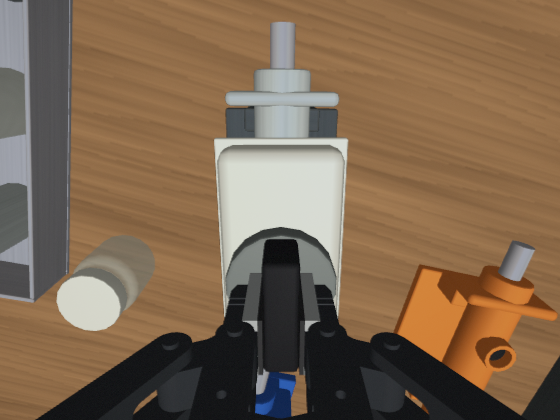

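The wrist view shows the barrel centred under the tank (column 282 against the tank axis at 281) and parallel to it. I'll lower to about 12 mm clearance.

>>> {"api": "send_rows", "payload": {"rows": "0.001 0 -0.005 0 0 0;0 0 -0.005 0 0 0;0 0 -0.005 0 0 0;0 0 -0.005 0 0 0;0 0 -0.004 0 0 0;0 0 -0.002 0 0 0;0 0 0 0 0 0;0 0 0 0 0 0;0 0 0 0 0 0;0 0 0 0 0 0"}}

```text
clock: 14.15
tcp_pos: [0.5298, -0.2681, 0.1875]
orientation: [-0.294, 2.069, -2.07]
contact_force: [0.1, 0.1, -2.4]
grip_width: 0.0124
```

Run:
```python
from h import *
st();f=grab('scene','s11.png');grab('wrist','w11.png');grab('top','t11.png')
im=cv2.imread('pics/s11.png'); cv2.imwrite('pics/s11c.png',cv2.resize(im[110:200,150:250],None,fx=6,fy=6,interpolation=cv2.INTER_CUBIC))
o=r.get_obs(); 
for dy in (0,):
  c=np.array([.5295,-.267]); d=np.array([np.cos(.281),np.sin(.281)])
  for a in (.032,-.032):
    q=proj(f,[*(c+a*d),.095]); q2=proj(f,[*(o['tcp_pos'][:2]+a*d),o['tcp_pos'][2]-.0805]); print(a,'port',(q-[150,110])*6,'spigot',(q2-[150,110])*6)
```

```text
t 14.15 tcp [ 0.5298 -0.2681  0.1875] jawdeg -73.8 tooly [ 0. -0. -1.] F [ 0.1   0.08 -2.35] M [-0.072 -0.018 -0.003] w 0.0124 j [-0.28  0.52  0.88  1.84 -0.48  1.   -0.48]
0.032 port [251.09849592 370.43052902] spigot [246.29241371 348.34207924]
-0.032 port [341.76182945 295.95627116] spigot [337.56633067 274.09945919]
```

View pics/s11c.png

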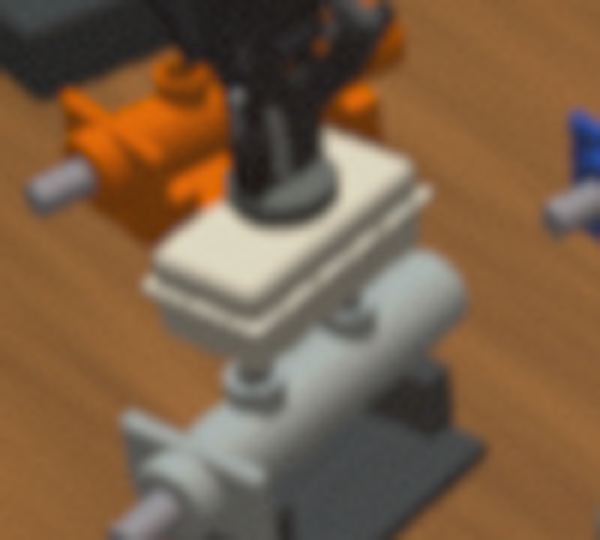

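View pics/t11.png

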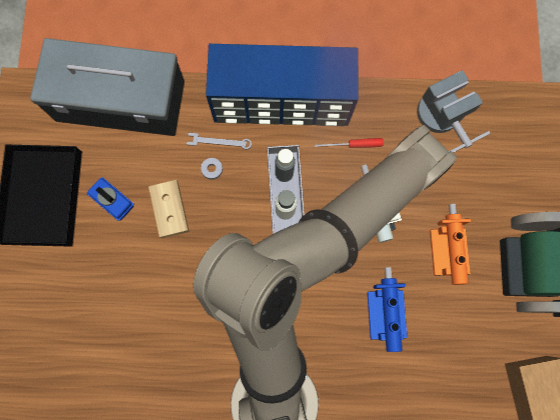

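Run:
```python
import cv2
im=cv2.imread('pics/s11.png'); cv2.imwrite('pics/s11d.png',cv2.resize(im[150:185,175:220],None,fx=16,fy=16,interpolation=cv2.INTER_LANCZOS4))
```

```text
(no output)
```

View pics/s11d.png

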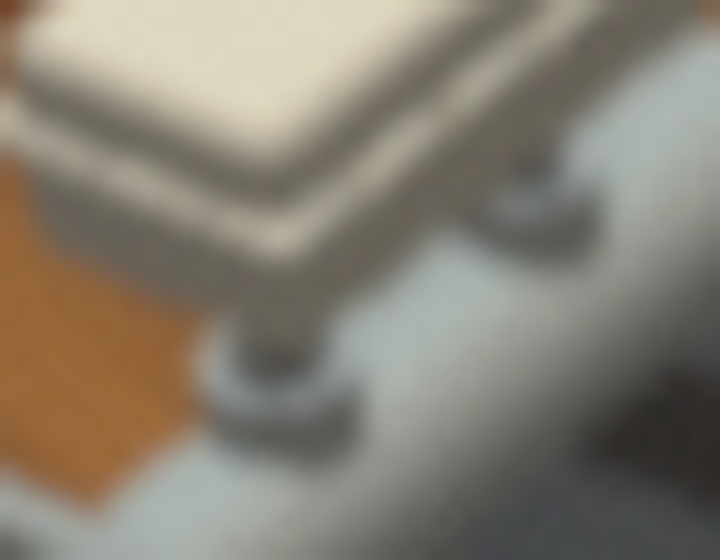

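View pics/w11.png

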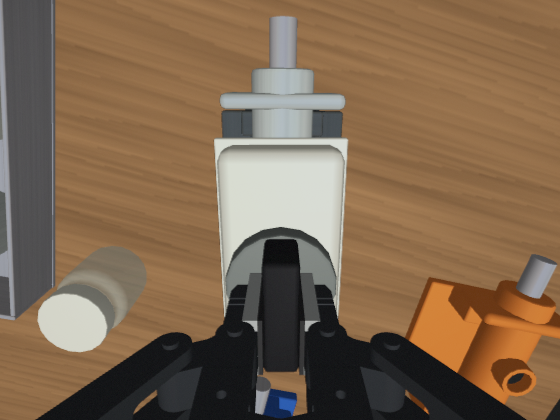

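Final checks: in the scene view both spigots stand over their ports. The near spigot is at crop x≈278 against the rim at about 281, roughly 0.5 mm off, with the dark mouth visible underneath. In the wrist view the bar, tank and barrel are collinear (columns 281 / 281 / 282.5). Only the weight shows on the wrist force, so nothing is touching. I'll hand in.

Run:
```python
from h import *
st(); print(r.hand_in()); st()
```

```text
t 14.3 tcp [ 0.5298 -0.268   0.1874] jawdeg -73.79 tooly [ 0. -0. -1.] F [ 0.18  0.85 -2.15] M [-0.021 -0.038 -0.045] w 0.0123 j [-0.28  0.52  0.88  1.84 -0.48  1.   -0.48]
the job is handed in; nothing more can be done
None
the job is handed in; nothing more can be done
```

I screwed the cap clockwise to its stop while the reservoir stood in the block, where the turning moment jumped to 0.64 N m. I then lifted the reservoir out by the cap bar, carried it over the caddy with its spigots about 0.23 m up, and handed in at 14.3 s. It is held still over the aluminium master cylinder.

**Last checks:**
- **Position:** by the camera views the spigots are within about 1–2 mm of the ports and the tank is in line with them (jaw −73.8° for ports measured at 15.7–16.4°).
- **Clearance:** about 12 mm by arm position, assuming no slip in the grip. A rough reading of the scene picture gave about 10 mm.
- **Hold:** the tool is vertical, the cap bar lies along the tank, and the wrist force reads about 2 N, just the reservoir's weight, so nothing is touching.
- **Surroundings:** the top view over the ports showed the cans, jar, bearing and tools in place. In the final top view the arm hid one can and the jar; the wrist camera still showed the jar standing.

**What disagreed:** the cameras differed by up to 7 mm in y on fixed points, with the top view reading low and the scene view reading high. I corrected both to the wrist view, which the grasp on the bar bore out, and aimed for the ports' middle at (0.5295, −0.267).

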